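Put the vice jaws away in the sloped jaw tray

ROBOT

A 6-joint arm with a two-finger parallel gripper is mounted at the origin on the work surface. World frame = base frame: x ahead of the robot, y to its left, z up, the work surface at z = 0. Lengths are in m, angles in degrees, forces in N, time in s.
With the tool pointing down it reaches from about 0.275 to 0.825 m from the base axis. Payload 4.9 kg.
Tool frame: the origin (TCP) lies midway between the tips of the shut fingers; the grasp point (between the pads) lies 19 mm behind it; z points along the fingers, y is the line along which they close (so a half turn about z gives the same grasp; the last joint's range is limited). The gripper opens to 85 mm and grips with 20 to 120 N. Pads are 22 mm wide; open, the fingers measure 114 mm over their backs; the gripper's body (76 mm by 85 mm) begins 54 mm behind the grasp point. The pads swing forward as they close: fully open they stand 13 mm farther back than shut.
Start: joints at [69.259, 18.69, -11.035, 60.275, 0, 82.311], TCP at [0.124, 0.536, 0.231] pointing down, gripper open.
Joint ranges: [-152.03, 152.03], [-55.5, 102.48], [-74.3, 77.21], [-110.64, 120.58], [-84.22, 78.4], [-180, 180]. Speed limits (degrees/s): [147.25, 147.25, 180, 180, 180, 180].

INTERFACE

Orientations are given as [roll, pitch, yaw] about the fixed x, y, z axes, in that order (R = Rz(yaw) Ry(pitch) Rx(roll)).
In Python, from rig import observe, read_camera, get_calibration, finish_job gives the robot as it stands.
- The arm moves only by the tool arm_command, never from a script. Its argument "rows" is one flat list of numbers, 7 for each row, row after row: the turn, a rotation vector about the tool's x, y, z in rad, then the shift along the tool's x, y, z in m, then the opening, from 0 (shut) to 1 (fully open). In form: [wx, wy, wz, tx, ty, tz, claw, wx, wy, wz, tx, ty, tz, claw, ...]. A call has 1 to 8 rows; each row shifts and turns the commanded pose from where the row before left it, along the tool's axes as they then stand; what a row does not reach is not made up. A row lasts 1/8 s, in which the tool goes at most 62.5 mm and 10.7 degrees, less where a joint would pass 70% of its speed; a pose out of reach is approached as far as the arm can. A call with a gripper value outside its range is refused whole. The fingers move at their own pace and stop on an object; "grip_force" is the grip in N (left out, the last holds). Time passes only in rows, so rows that do not move let the fingers close. It gives the time, the measured TCP pose, the force, the opening and the grip force at its end, in the units of the state.
- observe(): the state, without advancing time (a new reading comes with each control period).
- read_camera(name): name is "side" or "top" or "wrist"; returns (picture, depth): 480x640x3 uint8, blue, green, red; 480x640 float32, m along the optical axis (not along the pixel's ray), 0 where there is no reading.
- get_calibration(name): a dict with "intrinsics" (3x3 intrinsics, pixels), "k1" (the pictures are not rectified: a ray, as slopes to the right and down, at radius r is drawn at 1 + k1 r^2 times it, then the intrinsics apply), "pose" (4x4, takes a point from camera to world coordinates). Camera axes: x right, y up, looking along -z (the intrinsics and any distortion apply to the point x, -y, -z); pixel columns grow to the right and rows downward; lengths in m; the calibration is good to about 2 mm. A picture is of the moment at which its call begins: read the wrist's pose just before it. get_calibration takes no time and is no camera call; for the wrist camera it gives the pose at the moment of the call.
- finish_job(): hands the job in; it is judged then, once.
The state is a dict: "time": time; "q": joint angles; "qvel": joint speeds; "joint_torque": joint torques, N m; "ee_pos": TCP position; "eef_rot": TCP orientation; "contact_force": force on the tool from outside, world axes, zero at the start; "wrist_torque": the same for the moment, N m; "grip_width": finger opening in m; "gripper_force": force on a finger pad.
Only numpy, scipy, OpenCV 4.12 (cv2) and the standard library are available. Lean on these libraries where they do the work, as an engineer would, in place of code of your own. Each camera call takes 0.05 s, during which the arm holds its last target. There are 200 camera calls.

TASK

Put the two spare vice jaws away in the sloped plywood tray: the big hardwood jaw in the wide lane, the smaller aluminium jaw in the narrow lane, each lying lengthwise and flat, holed face up. They do not slide by themselves, so ease each one down its lane until it rests against the sprung stop plate and holds it pushed in by a few millimetres, without ever bottoming a plate; then let go and leave the other things on the bench alone.

Things in the scene. Friction and masses are not known exactly. Their poses are not given: they have to be found in the camera images.
- wood_jaw: Big hardwood vice jaw, a bar 140 long (its x) x 48 wide (its y) x 34 high (its z), about 0.2 kg (0.16 to 0.26); two dark holes and a saw line on its top face. Origin at the centre of its underside. Starts flat on the bench, top up.
- metal_jaw: Smaller aluminium vice jaw, a bar 110 long (its x) x 32 wide (its y) x 30 high (its z), about 0.29 kg (0.23 to 0.37); two bolt holes in its top face. Origin at the centre of its underside. Starts flat on the bench, top up.
- deck: Fixed sloped plywood deck, 310 down the slope x 236 wide, tilted 20 degrees. Origin: middle of the lane floors' plane, 92 mm above the bench. x points down the slope (roughly away from the robot), y across, z out of the deck. Upper edge open, 145 mm above the bench; raised boards 10 mm high leave two lanes in it. Jaws stick where put on it: pushing one takes 0.2 to 1.5 N along the slope.
- lane_wide (a point): Middle of the wide lane (+y half of the deck), on the deck surface, halfway along the slope; axes as deck. The lane is a channel 58 mm wide and 10 mm deep between raised boards that run the full length of the deck.
- lane_narrow (a point): Middle of the narrow lane (-y half of the deck), on the deck surface, halfway along the slope; axes as deck. The lane is a channel 42 mm wide and 10 mm deep between raised boards that run the full length of the deck.
- stop_wide (a joint): Sprung steel stop plate across the wide lane: m of compression, 0 = untouched, grows down the slope, 0.022 = bottomed; 0.35 N at first touch, then 0.35 N per mm. Plate 28 mm high, square to the slope. Its PLACE is not reported: its untouched face is clamped anywhere 40 to 100 mm down-slope of the lane's middle point, each lane for itself; see or feel it.
- stop_narrow (a joint): Sprung steel stop plate across the narrow lane: m of compression, 0 = untouched, grows down the slope, 0.022 = bottomed; 0.35 N at first touch, then 0.35 N per mm. Plate 28 mm high, square to the slope. Its PLACE is not reported: its untouched face is clamped anywhere 40 to 100 mm down-slope of the lane's middle point, each lane for itself; see or feel it.
- oil_can: Bystander: grey can 60 across x 120 high, standing on the bench to the left of the tray; origin under its centre.
- wrench: Bystander: open-ended wrench lying on the bench beyond the work.
- screwdriver: Bystander: screwdriver lying on the bench to the left of the tray.
Things that resemble listed ones, but are neither listed nor needed, are in the scene too. Several things have the shape of the metal_jaw; the one meant has the colours described above.

How it is judged:
By the outcome, as a careful person would: the job done as asked, in the order asked, and still so for the second after the job is handed in, with the robot touching nothing.
It also fails if it takes over 72 s, if anything falls off the work surface, if the arm or the gripper's body presses on something with over 40 N, if the wrist force passes 120 N, or if a joint passes its speed limit or range.

## Working session

There is one attempt and no reset: what is moved stays moved. The work goes in short steps, Python scripts to look and compute and a tool call to move; the robot and the scene stay as the last step left them, time stands still between calls to the robot, and variables do not carry over. Pictures are saved under pics/ and viewed, at most 10 in all, crops included, and the job is handed in when it is done.

Besides the shell and the picture viewer there is one more tool, called after "Call:" as name(argument=value, ...), one argument or row to a line, values as JSON. arm_command: Moves the arm, as the interface text tells. Its arguments: {"type":"object","properties":{"rows":{"type":"array"},"grip_force":{"type":"number"}},"required":["rows"]}

```bash
ls; mkdir -p pics
cat > h.py <<'E'
import numpy as np, cv2
from rig import observe, read_camera, get_calibration, finish_job
def und(uv,c):
    K=np.array(c["intrinsics"],float);k=c["k1"]
    p=(np.atleast_2d(uv)-K[:2,2])/[K[0,0],K[1,1]]
    q=p.copy()
    for _ in range(20): q=p/(1+k*(q**2).sum(1,keepdims=True))
    return q
def ray(uv,c):
    q=und(uv,c);T=np.array(c["pose"])
    d=np.c_[q[:,0],-q[:,1],-np.ones(len(q))]@T[:3,:3].T
    return T[:3,3],d
def onz(uv,c,z):
    o,d=ray(uv,c); return o+d*((z-o[2])/d[:,2])[:,None]
def pts(uv,dep,c):
    uv=np.atleast_2d(uv).astype(int);o,d=ray(uv,c)
    return o+d*dep[uv[:,1],uv[:,0]][:,None]
def proj(P,c):
    T=np.array(c["pose"]);K=np.array(c["intrinsics"],float)
    p=(np.atleast_2d(P)-T[:3,3])@T[:3,:3];q=np.c_[p[:,0],-p[:,1]]/-p[:,2:]
    q=q*(1+c["k1"]*(q**2).sum(1,keepdims=True))
    return q*[K[0,0],K[1,1]]+K[:2,2]
E
python3 - <<'E'
from h import *
for n in("top","side"):
    c=get_calibration(n);im,d=read_camera(n);cv2.imwrite(f"pics/{n}0.png",im);np.savez(f"{n}0.npz",im=im,d=d,**{k:c[k] for k in c})
    print(n,c,d.min(),d.max())
print(observe())
E
```

```text
pics
top {'intrinsics': array([[586.96043572,   0.        , 330.34842768],
       [  0.        , 586.96043572, 235.3776089 ],
       [  0.        ,   0.        ,   1.        ]]), 'k1': -0.00475569662751519, 'pose': array([[ 0.01881279,  0.98102713, -0.19295556,  0.26731344],
       [-0.99973052,  0.01583225, -0.01697728,  0.01476814],
       [-0.01360026,  0.19322295,  0.98106061,  1.32014451],
       [ 0.        ,  0.        ,  0.        ,  1.        ]])} 0.0 2.332755
side {'intrinsics': array([[464.59353793,   0.        , 320.86303705],
       [  0.        , 464.59353793, 244.21847221],
       [  0.        ,   0.        ,   1.        ]]), 'k1': -0.0899519134147819, 'pose': array([[ 0.84643592,  0.34120139, -0.40881272,  0.10086418],
       [-0.53247892,  0.53727208, -0.65406797, -0.68170668],
       [-0.00352525,  0.77131078,  0.63644893,  0.78280277],
       [ 0.        ,  0.        ,  0.        ,  1.        ]])} 0.0 3.4224312
{'time': 0.1, 'q': array([ 6.92582225e+01,  1.87286407e+01, -1.10839835e+01,  6.02759496e+01,
       -1.26021971e-03,  8.23113064e+01]), 'qvel': array([ 0.07488964, -0.09741489,  0.14954059, -0.01242271,  0.02113665,
       -0.05537675]), 'joint_torque': array([ 8.79240292e-05, -4.44239151e+01,  2.63037390e+01,  7.87253579e-03,
       -1.27149528e-04,  6.55044786e-06]), 'ee_pos': array([0.12402884, 0.53530905, 0.23058861]), 'eef_rot': array([-1.79912054e+02, -1.06014405e-02,  1.66946909e+02]), 'contact_force': array([-1.09052122,  0.3005104 , -0.10761329]), 'wrist_torque': array([-0.00873205,  0.00037247, -0.00959631]), 'gripper_force': 0.0, 'grip_width': 0.08539588892879901}
```

View pics/top0.png

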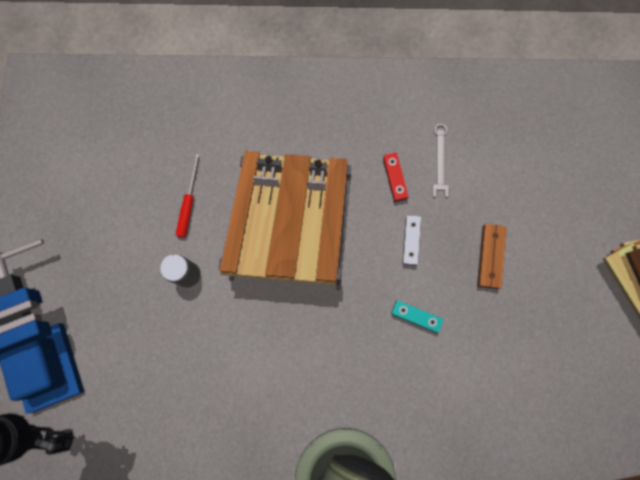

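View pics/side0.png

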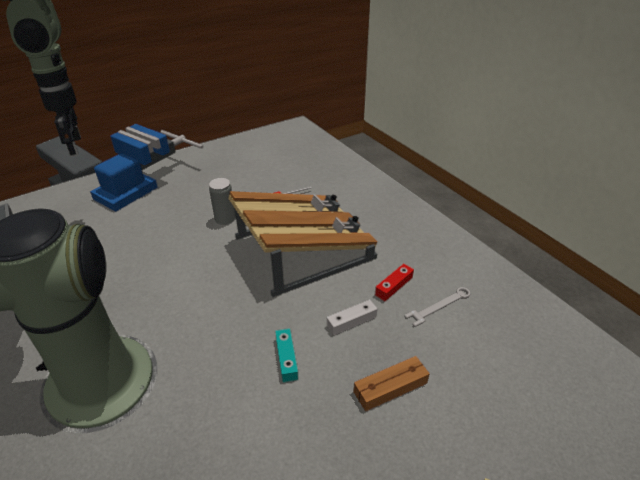

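The top view shows the deck around (285,215), with its stop plates at (267,180) and (317,182).
- **Could be taken for the metal jaw:** red (396,177), teal (417,316), grey (412,240). I choose grey, since aluminium is bare grey.
- **Could be taken for the wood jaw:** brown bar (492,256) and the stack at the right edge (625,270). I choose the brown bar with the two holes and the saw line.

The side view shows the same grey bar at (352,317) and the brown one at (392,382).

```bash
cat > m.py <<'E'
from h import *
L={n:dict(np.load(f"{n}0.npz")) for n in("top","side")}
for n in L: L[n]["k1"]=float(L[n]["k1"])
def cloud(n,box):
    x0,y0,x1,y1=box;g=np.mgrid[y0:y1,x0:x1];uv=np.c_[g[1].ravel(),g[0].ravel()]
    return uv,pts(uv,L[n]["d"],L[n])
for nm,boxes in {"metal":{"top":(395,208,428,275),"side":(318,295,378,338)},"wood":{"top":(470,215,515,298),"side":(345,350,438,415)}}.items():
    for n,b in boxes.items():
        uv,P=cloud(n,b);m=(P[:,2]>.012)&(P[:,2]<.06)
        zt=np.median(P[m&(P[:,2]>.024),2])
        t=m&(abs(P[:,2]-zt)<.003)
        mask=np.zeros((480,640),np.uint8);mask[uv[t,1],uv[t,0]]=255
        mask=cv2.morphologyEx(mask,cv2.MORPH_CLOSE,np.ones((5,5)))
        cs,_=cv2.findContours(mask,0,2);cc=max(cs,key=cv2.contourArea).reshape(-1,2)
        W=onz(cc,L[n],zt)
        r=cv2.minAreaRect((W[:,:2]*1000).astype(np.float32))
        bench=np.median(P[P[:,2]<.01,2])
        print(nm,n,"ztop",zt.round(4),"bench",bench.round(4),"rect mm",np.round(r[0],1),np.round(r[1],1),round(r[2],1))
        # two-view: centroid of the holes/face pixel
        M=cv2.moments(mask,True);L[n][nm]=(M["m10"]/M["m00"],M["m01"]/M["m00"])
    (o1,d1),(o2,d2)=[ray(L[n][nm],L[n]) for n in("top","side")]
    A=np.c_[d1[0],-d2[0]];s=np.linalg.lstsq(A,o2-o1,rcond=None)[0]
    print(nm,"triangulated",o1+d1[0]*s[0],o2+d2[0]*s[1])
# deck
uv,P=cloud("top",(200,130,370,300));m=(P[:,2]>.03)&(P[:,2]<.16)
im=L["top"]["im"][uv[:,1],uv[:,0]];hsv=cv2.cvtColor(im[None],cv2.COLOR_BGR2HSV)[0].astype(int)
ply=m&(hsv[:,0]>15)&(hsv[:,0]<30)&(hsv[:,1]>80)&(im[:,2]>130)
brd=m&(hsv[:,0]<15)&(hsv[:,1]>100)
def fit(Q):
    for _ in range(5):
        c=Q.mean(0);n=np.linalg.svd(Q-c,full_matrices=False)[2][2];n*=np.sign(n[2]);e=(Q-c)@n;Q=Q[abs(e)<max(.002,1.5*e.std())]
    return c,n,e.std()
for nm,s in(("ply",ply),("brd",brd)):
    c,n,e=fit(P[s]);print(nm,s.sum(),c,n,"tilt",np.degrees(np.arccos(n[2])),"dir",np.degrees(np.arctan2(n[1],n[0])),e)
    if nm=="ply":
        c0,n0=c,n
np.savez("deck.npz",c=c0,n=n0)
o,d=ray(uv,L["top"])
def onplane(uv,h):
    o,d=ray(uv,L["top"]);return o+d*(((c0+h*n0-o)@n0)/(d@n0))[:,None]
for nm,s,h in(("ply",ply,0),("brd",brd,.010)):
    mask=np.zeros((480,640),np.uint8);mask[uv[s,1],uv[s,0]]=255
    mask=cv2.morphologyEx(mask,cv2.MORPH_OPEN,np.ones((3,3)))
    for c in cv2.findContours(mask,0,2)[0]:
        if cv2.contourArea(c)<150: continue
        W=onplane(c.reshape(-1,2),h);x=np.cross([0,1,0],n0);
        ex=np.array([n0[0],n0[1],0]);ex=ex-(ex@n0)*n0;ex/=np.linalg.norm(ex);ey=np.cross(n0,ex)
        q=np.c_[(W-c0)@ex,(W-c0)@ey]*1000
        r=cv2.minAreaRect(q.astype(np.float32));print(nm,np.round(r[0],1),np.round(r[1],1),round(r[2],2))
cv2.imwrite("pics/crop.png",cv2.resize(L["top"]["im"][110:310,215:520],None,fx=2.6,fy=2.6,interpolation=cv2.INTER_CUBIC))
E
python3 m.py
```

```text
metal top ztop 0.0297 bench -0.0005 rect mm [ 515.1 -145.2] [ 32.2 109.8] 85.7
metal side ztop 0.03 bench 0.0011 rect mm [ 515.7 -142.5] [ 34.7 111.1] 85.6
metal triangulated [ 0.51410133 -0.1447701   0.03319111] [ 0.5132451  -0.1444052   0.03298168]
wood top ztop 0.0338 bench -0.0001 rect mm [ 481.4 -323.5] [ 49.  139.8] 83.2
wood side ztop 0.0347 bench 0.0008 rect mm [ 483.4 -321.3] [ 49.  141.4] 83.2
wood triangulated [ 0.47978273 -0.32268107  0.03744299] [ 0.47918704 -0.32240776  0.03727242]
ply 4507 [0.51670526 0.14145307 0.10571339] [ 0.34132734 -0.02346197  0.93965163] tilt 20.006866102868795 dir -3.932180401139805 0.001085100758214504
brd 7698 [0.54820797 0.12335769 0.10430022] [ 0.34162992 -0.02378546  0.93953353] tilt 20.026634671929852 dir -3.9827038464666056 0.0010817877757949641
ply [ -1.9 -63.8] [ 43.3 225.2] 89.95
ply [-1.9 46.8] [224.3  59.7] 0.09
brd [  39.8 -107. ] [312.4  45.3] 0.9
brd [ 40.2 -14. ] [312.8  62.9] 0.63
brd [40.4 90.8] [ 36.5 312.8] 89.95
```

View pics/crop.png

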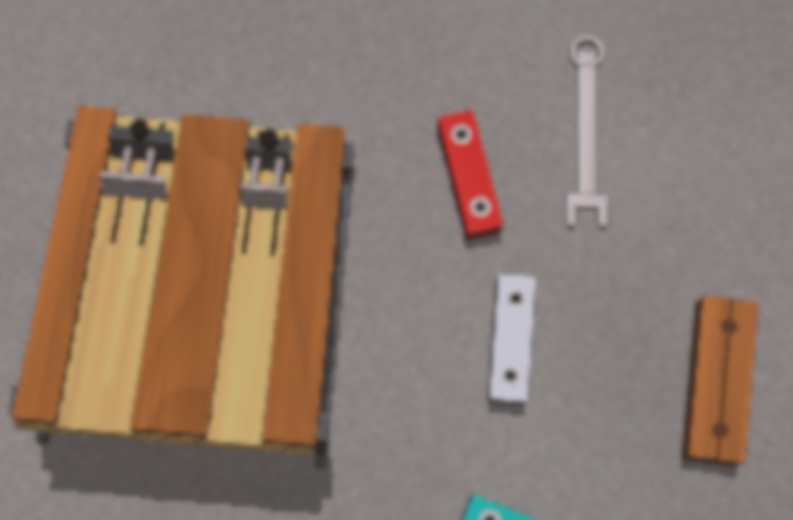

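The crop confirms the choice: the grey bar has two bolt holes and the brown bar has two holes and a saw line. The plates sit at about crop (133,183) and (263,193). Next I measure the plates and lanes and plan the first move.

```bash
cat > m2.py <<'E'
from h import *
L=dict(np.load("top0.npz"));L["k1"]=float(L["k1"]);S=dict(np.load("side0.npz"));S["k1"]=float(S["k1"])
D=np.load("deck.npz");c0,n=D["c"],D["n"]
ex=np.array([n[0],n[1],0]);ex-=(ex@n)*n;ex/=np.linalg.norm(ex);ey=np.cross(n,ex)
O=c0+.0402*ex
print("deck O",O,"yaw",np.degrees(np.arctan2(ex[1],ex[0])))
np.savez("deckf.npz",O=O,R=np.c_[ex,ey,n])
for nm,C,box in(("top",L,(200,130,370,300)),("side",S,(220,180,385,260))):
    x0,y0,x1,y1=box;g=np.mgrid[y0:y1,x0:x1];uv=np.c_[g[1].ravel(),g[0].ravel()]
    q=(pts(uv,C["d"],C)-O)@np.c_[ex,ey,n]*1000
    for l,y in(("wide",46.8),("narrow",-63.8)):
        s=(abs(q[:,1]-y)<14)&(q[:,0]>20)&(q[:,0]<135)&(q[:,2]>6)&(q[:,2]<32)
        h=np.histogram(q[s,0],np.arange(20,136,4));print(nm,l,"x hist",dict((int(a),int(b)) for a,b in zip(h[1],h[0]) if b))
    # lane edges across y, from heights at x -140..10
    s=(abs(q[:,0]+65)<70)&(abs(q[:,1])<120)&(abs(q[:,2])<20)
    b=np.arange(-118,120,4);print(nm,[(int(a),round(float(np.median(q[s&(abs(q[:,1]-a)<2),2])),1)) for a in b if (s&(abs(q[:,1]-a)<2)).sum()>5])
    # wide view extents
    f=(abs(q[:,2]-10)<2.5)&(abs(q[:,1])<120);print("board x extent",np.percentile(q[f,0],[.5,99.5]).round(1),"y",np.percentile(q[f,1],[.5,99.5]).round(1))
E
python3 m2.py
cat > plan.py <<'E'
import sys
from h import *
from scipy.spatial.transform import Rotation as Ro
F=np.load("deckf.npz")
def go(p,R,label=""):
    o=observe();R0=Ro.from_euler("xyz",o["eef_rot"],degrees=True)
    print(label,"rot(tool)",(R0.inv()*R).as_rotvec().round(4),"shift after rot (tool)",R.inv().apply(np.array(p)-o["ee_pos"]).round(4),"| t",o["time"],"ee",o["ee_pos"].round(4),o["eef_rot"].round(2))
down=lambda yaw:Ro.from_euler("xyz",[180,0,yaw],degrees=True)
Rd=F["R"];deckR=Ro.from_matrix(np.c_[-Rd[:,0],Rd[:,1],-Rd[:,2]])
dk=lambda x,y,z:F["O"]+Rd@np.array([x,y,z])/1000
E
python3 -c "
from plan import *
go([.4824,-.3224,.20],down(173.2),'above wood')
print(deckR.as_euler('xyz',degrees=True))"
```

```text
deck O [0.55439033 0.1388627  0.09195965] yaw -3.932180401139805
top wide x hist {64: 29, 68: 64, 72: 4, 76: 1, 80: 8, 84: 6, 88: 10, 92: 5, 96: 6, 100: 8, 104: 34, 108: 42, 112: 9, 116: 8, 120: 2}
top narrow x hist {40: 1, 64: 29, 68: 58, 72: 5, 76: 2, 80: 7, 84: 8, 88: 6, 92: 6, 96: 16, 100: 6, 104: 35, 108: 38, 112: 10, 116: 7, 120: 1}
top [(-118, 9.9), (-114, 9.5), (-110, 10.2), (-106, 9.8), (-102, 10.0), (-98, 10.2), (-94, 10.2), (-90, 9.9), (-86, 8.6), (-82, 0.4), (-78, 0.2), (-74, 0.1), (-70, -0.3), (-66, -0.1), (-62, -0.3), (-58, -0.3), (-54, -0.3), (-50, -0.5), (-46, -0.3), (-42, 8.5), (-38, 10.0), (-34, 9.9), (-30, 10.1), (-26, 10.0), (-22, 10.1), (-18, 9.7), (-14, 9.6), (-10, 9.7), (-6, 9.9), (-2, 9.5), (2, 9.8), (6, 9.9), (10, 9.9), (14, 10.1), (18, 2.1), (22, -0.3), (26, -0.1), (30, 0.1), (34, -0.0), (38, -0.3), (42, 0.2), (46, 0.4), (50, -0.3), (54, -0.1), (58, 0.2), (62, -0.3), (66, 0.2), (70, -0.2), (74, 2.3), (78, 9.9), (82, 10.0), (86, 10.2), (90, 9.6), (94, 9.8), (98, 10.3), (102, 10.1), (106, 9.8), (110, 7.6), (114, -5.5)]
board x extent [-152.4  154.7] y [-119.4 
[... 442 characters left out ...]
, (-42, 2.6), (-38, 6.4), (-34, 11.4), (-30, 11.8), (-26, 11.5), (-22, 11.5), (-18, 11.5), (-14, 11.6), (-10, 11.9), (-6, 11.7), (-2, 11.8), (2, 11.7), (6, 11.5), (10, 11.6), (14, 11.9), (18, 11.6), (22, 10.7), (38, 2.7), (42, 2.0), (46, 1.8), (50, 1.8), (54, 1.7), (58, 2.0), (62, 2.0), (66, 1.7), (70, 1.7), (74, 2.2), (78, 6.4), (82, 9.7), (86, 12.0), (90, 12.0), (94, 12.1), (98, 12.2), (102, 12.2), (106, 12.2), (110, 11.9), (114, 11.1)]
board x extent [-152.9  297.9] y [-119.5  113.8]
above wood rot(tool) [-0.0015 -0.0003 -0.1091] shift after rot (tool) [-0.4574 -0.8092  0.0306] | t 0.1 ee [0.124  0.5353 0.2306] [-1.7991e+02 -1.0000e-02  1.6695e+02]
[-180.         -20.0068661  176.0678196]
```

Call:
arm_command(
  rows=[0,0,-0.109,0,0,0,1,0,0,0,-0.027,-0.0475,0,1,0,0,0,-0.027,-0.0475,0,1,0,0,0,-0.027,-0.0475,0,1,0,0,0,-0.027,-0.0475,0,1,0,0,0,-0.027,-0.0475,0,1,0,0,0,-0.027,-0.0475,0,1,0,0,0,-0.027,-0.0475,0,1],
  grip_force=40,
)

```text
time: 1.1
ee_pos: [0.2727, 0.1817, 0.2313]
eef_rot: [180.0, 0.0, 173.2]
contact_force: [0.7, -0.1, -0.1]
grip_width: 0.0858
gripper_force: 0.0
```

Call:
arm_command(
  rows=[0,0,0,-0.027,-0.0475,0,1,0,0,0,-0.027,-0.0475,0,1,0,0,0,-0.027,-0.0475,0,1,0,0,0,-0.027,-0.0475,0,1,0,0,0,-0.027,-0.0475,0,1,0,0,0,-0.027,-0.0475,0,1,0,0,0,-0.027,-0.0475,0,1,0,0,0,-0.027,-0.0475,0,1],
)

```text
time: 2.1
ee_pos: [0.4421, -0.2214, 0.2309]
eef_rot: [180.0, -0.0, 173.2]
contact_force: [0.8, 0.4, -0.3]
grip_width: 0.0856
gripper_force: 0.0
```

```bash
python3 -c "
from plan import *
go([.4824,-.3224,.20],down(173.2),'above wood')"
```

```text
above wood rot(tool) [ 0.0005 -0.0004 -0.0007] shift after rot (tool) [-0.052  -0.0955  0.0309] | t 2.1 ee [ 0.4421 -0.2214  0.2309] [ 1.7997e+02 -2.0000e-02  1.7316e+02]
```

Call:
arm_command(
  rows=[0,0,0,-0.026,-0.048,0.015,1,0,0,0,-0.026,-0.0475,0.016,1,0,0,0,0,0,0.04,1,0,0,0,0,0,0,1,0,0,0,0,0,0,1],
)

```text
time: 2.72
ee_pos: [0.4822, -0.3203, 0.1611]
eef_rot: [180.0, -0.0, 173.2]
contact_force: [-0.3, 0.1, 0.1]
grip_width: 0.0852
gripper_force: 0.0
```

```bash
cat > wr.py <<'E'
from plan import *
def rect(color,z,name):
    c=get_calibration("wrist");im,d=read_camera("wrist");cv2.imwrite(f"pics/{name}.png",im)
    g=np.mgrid[0:480,0:640];uv=np.c_[g[1].ravel(),g[0].ravel()];P=pts(uv,d,c)
    m=(abs(P[:,2]-z)<.005)&(d.ravel()>0)
    mask=cv2.morphologyEx((m.reshape(480,640)*255).astype(np.uint8),cv2.MORPH_CLOSE,np.ones((15,15)))
    mask=cv2.morphologyEx(mask,cv2.MORPH_OPEN,np.ones((9,9)))
    for k in cv2.findContours(mask,0,2)[0]:
        if cv2.contourArea(k)<1500: continue
        mm=np.zeros((480,640),np.uint8);cv2.drawContours(mm,[k],-1,255,-1);s=(mm.ravel()>0)&m
        zt=np.median(P[s,2]);W=onz(k.reshape(-1,2),c,zt);r=cv2.minAreaRect((W[:,:2]*1000).astype(np.float32))
        print(name,"px",k.reshape(-1,2).mean(0).round(),"z",zt.round(4),np.round(r[0],1),np.round(r[1],1),round(r[2],1),"bgr",im.reshape(-1,3)[s].mean(0).round())
E
python3 -c "
from wr import *
rect('',.034,'wr1');go([.4824,-.3224,.012],down(173.2))"
```

```text
wr1 px [546. 230.] z 0.03 [ 515.8 -142.3] [ 33.  109.5] 86.2 bgr [170. 179. 185.]
wr1 px [316. 211.] z 0.0339 [ 481.8 -320.8] [ 47.8 138.4] 83.2 bgr [ 36.  85. 140.]
wr1 px [548.  26.] z 0.03 [ 360.1 -153.9] [112.2  32.8] 85.7 bgr [135. 148.  16.]
 rot(tool) [-0.0009  0.0014  0.0006] shift after rot (tool) [ 1.000e-04 -1.900e-03  1.498e-01] | t 2.775 ee [ 0.4827 -0.3206  0.1618] [-1.7995e+02  8.0000e-02  1.7324e+02]
```

View pics/wr1.png

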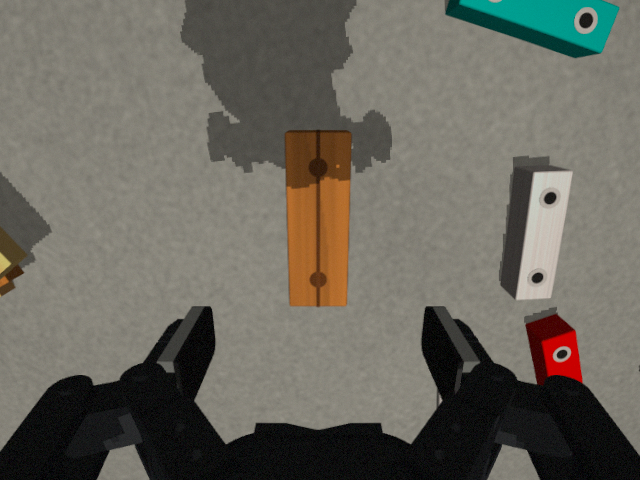

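The wrist view shows the wood jaw centred at (316,215), with holes at (318,167) and (318,280). It sits between the open fingers and its measured pose agrees with the other views. I descend and grip.

Call:
arm_command(
  rows=[0,0,0,0.001,0,0.05,1,0,0,0,0,0,0.05,1,0,0,0,0,0,0.035,1,0,0,0,0,0,0.0145,1,0,0,0,0,0,0,1,0,0,0,0,0,0,0.4,0,0,0,0,0,0,0.4,0,0,0,0,0,0,0.4],
  grip_force=40,
)

```text
time: 3.78
ee_pos: [0.4822, -0.3213, 0.0125]
eef_rot: [-179.9, 0.1, 173.2]
contact_force: [-0.4, 1.1, 7.3]
grip_width: 0.0472
gripper_force: 42.7
```

Call:
arm_command(
  rows=[0,0,0,0,0,0,0.4,0,0,0,0,0,0,0.4,0,0,0,0,0,0,0.4],
)

```text
time: 4.15
ee_pos: [0.4822, -0.3213, 0.0125]
eef_rot: [-179.9, 0.1, 173.2]
contact_force: [-0.2, 0.1, 7.1]
grip_width: 0.0472
gripper_force: 42.7
```

Call:
arm_command(
  rows=[0,0,0,0,0,-0.03,0.3,0,0,0,0,0,-0.06,0.3,0,0,0,0,0,-0.06,0.3,0,0,0,0,0,-0.06,0.3,0,0,0,0,0,-0.03,0.3,0,0,0,0,0,0,0.3],
)

```text
time: 4.9
ee_pos: [0.4824, -0.3216, 0.2538]
eef_rot: [-179.8, 0.3, 173.2]
contact_force: [0.1, 0.0, -1.8]
grip_width: 0.0469
gripper_force: 42.1
```

```bash
python3 -c "
from plan import *
o=observe();print(o['grip_width'],o['gripper_force'],o['contact_force'])
go(dk(-45,47,92.5),deckR,'above wide')
p=dk(-45,47,92.5);print(p)
print('world',p-o['ee_pos'], 'tool now', Ro.from_euler('xyz',o['eef_rot'],degrees=True).inv().apply(p-o['ee_pos']))"
```

```text
0.04694461575907003 42.14728653430939 [ 0.11396746  0.01398301 -1.80750279]
above wide rot(tool) [ 0.0054  0.3539 -0.0503] shift after rot (tool) [-0.0482  0.5113  0.0458] | t 4.9 ee [ 0.4824 -0.3216  0.2538] [-179.81    0.28  173.19]
[0.54700138 0.1864815  0.1942734 ]
world [ 0.06457947  0.50808249 -0.05953316] tool now [-0.00360693  0.51235055  0.05784827]
```

Call:
arm_command(
  rows=[0.002,0.118,-0.017,0,0,0,0.3,0.002,0.118,-0.017,0,0,0,0.3,0.001,0.118,-0.016,0,0,0,0.3,0,0,0,-0.005,0.051,0,0.3,0,0,0,-0.005,0.051,0,0.3,0,0,0,-0.005,0.051,0,0.3,0,0,0,-0.005,0.051,0,0.3,0,0,0,-0.005,0.051,0,0.3],
)

```text
time: 5.9
ee_pos: [0.5215, -0.0659, 0.241]
eef_rot: [179.7, -20.4, 176.1]
contact_force: [0.9, 0.4, -2.2]
grip_width: 0.0471
gripper_force: 42.1
```

Call:
arm_command(
  rows=[0,0,0,-0.005,0.051,0,0.3,0,0,0,-0.005,0.051,0,0.3,0,0,0,-0.005,0.051,0,0.3,0,0,0,-0.005,0.051,0,0.3,0,0,0,-0.003,0.051,0,0.3,0,0,0,0,0,0,0.3],
)

```text
time: 6.65
ee_pos: [0.5602, 0.1886, 0.2333]
eef_rot: [179.8, -20.5, 176.4]
contact_force: [-0.7, -0.4, -2.0]
grip_width: 0.0472
gripper_force: 42.2
```

```bash
cat > wrd.py <<'E'
from plan import *
def lanes(name):
    c=get_calibration("wrist");im,d=read_camera("wrist");cv2.imwrite(f"pics/{name}.png",im)
    g=np.mgrid[0:480:2,0:640:2];uv=np.c_[g[1].ravel(),g[0].ravel()];P=pts(uv,d,c);ok=d[uv[:,1],uv[:,0]]>0
    q=(P-F["O"])@Rd*1000
    return uv[ok],q[ok],im
E
python3 -c "
from wrd import *
uv,q,im=lanes('wr2')
go(dk(-45,47,92.5),deckR,'above wide');print(observe()['grip_width'],observe()['q'].round(0))
s=(abs(q[:,2])<18)&(abs(q[:,1])<130)&(abs(q[:,0])<150)
print('x seen',q[s,0].min(),q[s,0].max())
for a in range(-118,120,4):
    k=s&(abs(q[:,1]-a)<2)
    if k.sum()>8: print((a,round(float(np.median(q[k,2])),1)),end=' ')
"
```

```text
above wide rot(tool) [ 0.0014 -0.0078  0.0037] shift after rot (tool) [-0.001  -0.001   0.0416] | t 6.7 ee [0.5603 0.1866 0.2337] [179.84 -20.46 176.29]
0.04749974295639438 [ 9. 40. 20. 90.  5. 12.]
x seen -149.99349493888352 147.66946684427285
(-118, 10.6) (-114, 10.6) (-110, 10.6) (-106, 10.6) (-102, 10.6) (-98, 10.6) (-94, 10.6) (-90, 10.6) (-86, 10.6) (-82, 6.7) (-78, 0.7) (-74, 0.7) (-70, 0.7) (-66, 0.7) (-62, 0.7) (-58, 0.7) (-54, 0.7) (-50, 0.7) (-46, 0.7) (-42, 0.7) (-38, 10.6) (-34, 10.7) (-30, 10.7) (-26, 10.6) (-22, 10.7) (-18, 10.7) (-14, 10.7) (-10, 10.7) (-6, 10.8) (-2, 10.7) (2, 10.8) (6, 10.7) (10, 10.8) (14, 10.7) (18, 10.8) (22, 1.1) (26, 0.7) (30, 0.7) (34, 0.7) (38, 0.6) (42, 0.7) (46, 0.7) (50, 0.6) (54, 0.7) (58, 0.7) (62, 0.8) (66, 0.7) (70, 0.8) (74, 0.7) (78, 2.9) (82, 10.7) (86, 10.9) (90, 10.5) (94, 10.7) (98, 10.6) (102, 10.8) (106, 10.8) (110, 10.8) (114, 10.2) (118, -5.8)
```

View pics/wr2.png

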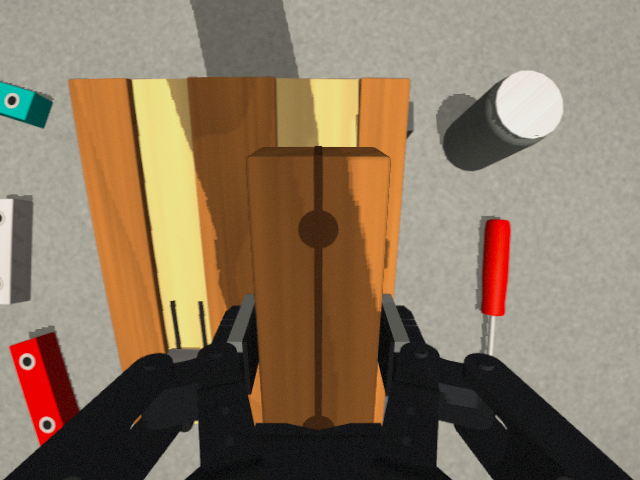

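The wrist view shows the held jaw over the wide lane, with its hole at (318,230). The wide lane is at (318,110), the narrow lane at (165,110), and the narrow plate is near (185,352). In the wrist frame the lane centres are y≈49 (wide) and −61.5 (narrow), and the floor is at +0.7 mm. I lower onto the lane.

Call:
arm_command(
  rows=[0.001,-0.006,0.003,0,0.001,0.04,0.3,0,0,0,-0.001,0,0.04,0.3,0,0,0,0,0,0.025,0.3,0,0,0,0,0,0.01,0.3,0,0,0,0,0,0,0.3,0,0,0,0,0,0,0.3],
)

```text
time: 7.45
ee_pos: [0.5241, 0.1889, 0.1285]
eef_rot: [179.9, -19.8, 175.9]
contact_force: [-0.6, 0.5, -1.3]
grip_width: 0.0471
gripper_force: 42.2
```

```bash
python3 -c "
from wrd import *
go(dk(-45,49,13.2),deckR,'touch')
o=observe();print(o['contact_force']@Rd, o['gripper_force'])
"
```

```text
touch rot(tool) [ 0.0032  0.0031 -0.0026] shift after rot (tool) [0.0009 0.0012 0.0097] | t 7.45 ee [0.5241 0.1889 0.1285] [179.87 -19.83 175.91]
[-0.10349479  0.43877895 -1.4200293 ] 42.15621292591095
```

Call:
arm_command(
  rows=[0,0,0,0,0.001,0.005,0.3,0,0,0,0,0,0.003,0.3,0,0,0,0,0,0.001,0.3,0,0,0,0,0,0,0.3],
)

```text
time: 7.95
ee_pos: [0.5205, 0.1905, 0.12]
eef_rot: [179.9, -19.9, 175.9]
contact_force: [0.5, -0.2, 3.5]
grip_width: 0.0471
gripper_force: 42.9
```

Call:
arm_command(
  rows=[0,0,0,0,0,0.001,0.3,0,0,0,0,0,0,0.3],
)

```text
time: 8.2
ee_pos: [0.5205, 0.1905, 0.12]
eef_rot: [179.9, -19.8, 176.0]
contact_force: [0.6, -1.2, 9.7]
grip_width: 0.0471
gripper_force: 43.5
```

Call:
arm_command(
  rows=[0,0,0,0,0,-0.001,0.75,0,0,0,0,0,0,0.75,0,0,0,0,0,0,0.75,0,0,0,0,0,0,0.75],
)

```text
time: 8.7
ee_pos: [0.5199, 0.1904, 0.1189]
eef_rot: [179.9, -20.0, 175.9]
contact_force: [-0.9, 0.2, 0.2]
grip_width: 0.064
gripper_force: 0.0
```

```bash
cat > jaw.py <<'E'
from wrd import *
def jaw(name,h,y0,hw,L):
    c=get_calibration("wrist");im,d=read_camera("wrist");cv2.imwrite(f"pics/{name}.png",im)
    g=np.mgrid[0:480,0:640];uv=np.c_[g[1].ravel(),g[0].ravel()];P=pts(uv,d,c)
    q=(P-F["O"])@Rd*1000;ok=(d.ravel()>0)&(abs(q[:,0])<150)
    t=ok&(abs(q[:,2]-h)<4)&(abs(q[:,1]-y0)<hw)
    A=np.c_[q[t,0],q[t,1],np.ones(t.sum())];k=np.linalg.lstsq(A,q[t,2],rcond=None)[0]
    print(name,"top fit slope deg x,y",np.degrees(k[:2]).round(2),"h",np.median(q[t,2]).round(2),"x",np.percentile(q[t,0],[.5,99.5]).round(1),"y",np.percentile(q[t,1],[1,99]).round(1),"fl",np.median(q[ok&(abs(q[:,2])<4),2]).round(2))
    # upslope end's two top corners from side lines: left/right edges versus x
    xs=[];
    for x in np.arange(-120,60,6):
        m=t&(abs(q[:,0]-x)<3)
        if m.sum()>40: xs.append((x,*np.percentile(q[m,1],[1,99])))
    xs=np.array(xs)[1:]
    if len(xs)>3: print(" yaw deg",np.degrees(np.arctan(np.polyfit(xs[:,0],xs[:,1:].mean(1),1)[0])).round(2),"mid y",xs[:,1:].mean(1).round(1),"x",xs[[0,-1],0])
    return uv,q,im,ok
E
python3 -c "
from jaw import *
jaw('wr3',34.7,49,32,140);o=observe();print(o['contact_force'],o['grip_width']);go(dk(-45,49,13.2),deckR)
"
```

```text
wr3 top fit slope deg x,y [0.02 0.02] h 34.77 x [-113.5   -2.7] y [25.8 72.6] fl 0.69
 yaw deg 0.47 mid y [49.1 49.1 49.1 49.1 49.  49.  49.1 49.  49.  53.3 53.3 53.4 53.3 49.
 48.9 49.  48.9 48.9 49.9] x [-108.    0.]
[ 0.26997039 -0.02152418 -0.48935028] 0.0637545128011346
 rot(tool) [ 0.0025  0.0007 -0.0021] shift after rot (tool) [ 0.0001 -0.0001 -0.0008] | t 8.75 ee [0.5199 0.1904 0.119 ] [179.9  -19.97 175.94]
```

The jaw lies flat in the lane, centred at y=49, with its rear end at −114. Before sliding it, I measure both untouched plates from above with the wrist camera.

Call:
arm_command(
  rows=[0,0,0,0,0,-0.01,0.75,0,0,0,0,0,-0.03,1,0,0,0,-0.01,-0.01,-0.04,1,0,0,0,-0.03,-0.02,-0.03,1,0,0,0,-0.03,-0.02,-0.01,1,0,0,0,0,0,0,1,0,0,0,0,0,0,1],
)

```text
time: 9.62
ee_pos: [0.6225, 0.133, 0.2081]
eef_rot: [179.9, -20.0, 175.9]
contact_force: [0.1, 0.2, 1.1]
grip_width: 0.0856
gripper_force: 0.0
```

```bash
cat > plate.py <<'E'
from jaw import *
def plates(name,n=4):
    go(dk(-45,49,13.2),deckR)
    for i in range(n):
        c=get_calibration("wrist");im,d=read_camera("wrist")
        g=np.mgrid[0:480,0:640];uv=np.c_[g[1].ravel(),g[0].ravel()];q=(pts(uv,d,c)-F["O"])@Rd*1000
        for l,y in(("wide",49),("narrow",-61.5)):
            s=(abs(q[:,1]-y)<18)&(q[:,0]>30)&(q[:,0]<100)&(d.ravel()>0)
            f=s&(q[:,2]>8)&(q[:,2]<25)&(q[:,0]<75)          # face
            e=s&(abs(q[:,2]-28.5)<1.5)                       # top edge
            print(l,"face x pct",np.percentile(q[f,0],[5,25,50,75]).round(1) if f.sum()>9 else 0,f.sum(),"top edge x",np.percentile(q[e,0],[2,50,98]).round(1) if e.sum()>9 else 0,e.sum())
    cv2.imwrite(f"pics/{name}.png",im)
E
python3 -c "
from plate import *
plates('wr4')
uv,q,im,ok=jaw('wr4b',34.7,49,32,140)"
```

```text
rot(tool) [ 0.003   0.0003 -0.0022] shift after rot (tool) [0.0695 0.0502 0.1193] | t 9.625 ee [0.6225 0.133  0.2081] [179.88 -19.99 175.94]
wide face x pct [67.7 68.  68.3 68.6] 431 top edge x [67.5 68.5 73.3] 137
narrow face x pct [67.8 68.1 68.3 68.5] 435 top edge x [67.7 68.6 72.6] 144
wide face x pct [67.7 68.  68.3 68.6] 434 top edge x [67.7 68.3 72.7] 123
narrow face x pct [67.7 68.  68.3 68.5] 438 top edge x [67.7 68.7 73.5] 161
wide face x pct [67.7 68.  68.3 68.7] 442 top edge x [67.5 68.3 71.9] 124
narrow face x pct [67.8 68.1 68.3 68.5] 444 top edge x [67.6 68.6 73.3] 142
wide face x pct [67.7 68.  68.3 68.7] 429 top edge x [67.6 68.3 72.8] 139
narrow face x pct [67.7 68.  68.3 68.5] 444 top edge x [67.7 68.7 73.5] 161
wr4b top fit slope deg x,y [-0.42  0.18] h 34.72 x [-112.6  120.1] y [25.  72.4] fl 0.76
 yaw deg -0.16 mid y [48.8 48.9 48.9 48.6 48.5 48.8 48.7 48.6 48.6 48.5 48.5 48.5 48.4 48.6
 48.5 48.5 48.5 48.5 48.5 48.4 48.4 48.5 48.4] x [-108.   24.]
```

View pics/wr4.png

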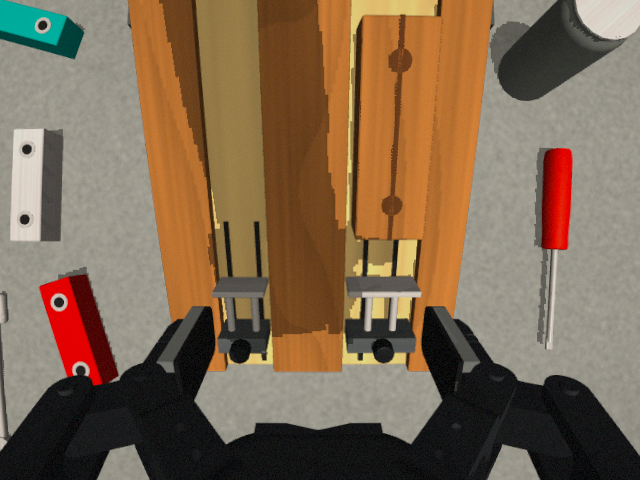

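The wrist view shows both untouched plates, at (241,287) wide-left-narrow lane and (383,287) wide lane, and the jaw's front edge at row 239. Both plate faces are at deck x = 68.3. I go back down, regrip lightly and slide.

```bash
cat > front.py <<'E'
from plate import *
def front(y,h,L,n=4):
    for i in range(n):
        c=get_calibration("wrist");im,d=read_camera("wrist")
        g=np.mgrid[0:480,0:640];uv=np.c_[g[1].ravel(),g[0].ravel()];q=(pts(uv,d,c)-F["O"])@Rd*1000
        s=(abs(q[:,1]-y)<12)&(abs(q[:,2]-h-.7)<2)&(d.ravel()>0)&(q[:,0]<92)&(q[:,0]>-150)
        r=[]
        for yy in range(-10,11,4):
            k=s&(abs(q[:,1]-y-yy)<2);r.append((q[k,0].min(),q[k,0].max()))
        r=np.median(r,0);print("rear,front",r.round(1),"len",(r[1]-r[0]).round(1))
if __name__=="__main__":
    front(48.8,34,140)
    go(dk(-45,49,13.2),deckR)
E
python3 front.py
```

```text
rear,front [-113.5   26.3] len 139.8
rear,front [-113.4   26.3] len 139.7
rear,front [-113.3   26.4] len 139.7
rear,front [-113.6   26. ] len 139.6
 rot(tool) [ 0.0025  0.0013 -0.0016] shift after rot (tool) [0.0696 0.0501 0.1196] | t 10.075 ee [0.6227 0.1331 0.2083] [179.89 -19.93 175.97]
```

Call:
arm_command(
  rows=[0,0,0,0.03,0.02,0.01,1,0,0,0,0.03,0.02,0.03,1,0,0,0,0.0095,0.01,0.04,0.85,0,0,0,0,0,0.03,0.75,0,0,0,0,0,0.009,0.75,0,0,0,0,0,0,0.75,0,0,0,0,0,0,0.3,0,0,0,0,0,0,0.3],
  grip_force=20,
)

```text
time: 11.08
ee_pos: [0.5224, 0.1903, 0.1211]
eef_rot: [179.8, -19.8, 175.9]
contact_force: [1.9, -0.0, 3.0]
grip_width: 0.0478
gripper_force: 22.0
```

Call:
arm_command(
  rows=[0,0,0,0,0,0,0.3,0,0,0,-0.003,0,0,0.3,0,0,0,-0.006,0,0,0.3,0,0,0,-0.006,0,0,0.3,0,0,0,-0.006,0,0,0.3,0,0,0,-0.006,0,0,0.3,0,0,0,-0.003,0,0,0.3,0,0,0,0,0,0,0.3],
)

```text
time: 12.08
ee_pos: [0.5489, 0.1886, 0.1114]
eef_rot: [179.8, -19.9, 175.9]
contact_force: [-1.8, 0.6, 10.4]
grip_width: 0.0475
gripper_force: 22.7
```

```bash
python3 -c "
from jaw import *
jaw('wr5',34.7,49,32,140);go(dk(1,49,13.7),deckR);o=observe();print(o['contact_force']@Rd,o['grip_width'],o['gripper_force'])"
```

```text
wr5 top fit slope deg x,y [0.04 0.06] h 34.77 x [-85.1  30.1] y [25.3 72.7] fl 0.7
 yaw deg -0.11 mid y [49.1 49.1 49.1 49.1 49.1 49.1 49.  49.  49.  49.  49.  48.9 48.9 49.
 49.  48.9 48.9 48.9 48.9] x [-78.  30.]
 rot(tool) [ 0.0035  0.0012 -0.0021] shift after rot (tool) [-0.016  -0.0003  0.0015] | t 12.125 ee [0.5489 0.1886 0.1114] [179.84 -19.94 175.94]
[-3.83298495  0.67226918  8.61396849] 0.04776734211952137 22.67300695180893
```

Call:
arm_command(
  rows=[0,0,0,-0.003,0,-0.0003,0.3,0,0,0,-0.003,0,0,0.3,0,0,0,-0.003,0,0,0.3,0,0,0,-0.002,0,0,0.3,0,0,0,-0.002,0,0,0.3,0,0,0,-0.002,0,0,0.3,0,0,0,-0.002,0,0,0.3,0,0,0,0,0,0,0.3],
)

```text
time: 13.12
ee_pos: [0.5644, 0.1875, 0.1058]
eef_rot: [179.9, -20.0, 175.9]
contact_force: [-2.2, 0.6, 9.0]
grip_width: 0.0473
gripper_force: 22.6
```

```bash
python3 -c "
from jaw import *
jaw('wr6',34.7,49,32,140);go(dk(1,49,13.7),deckR);o=observe();print(o['contact_force']@Rd,o['grip_width'],o['gripper_force'])"
```

```text
wr6 top fit slope deg x,y [0.06 0.04] h 34.77 x [-68.6  46.6] y [25.3 72.6] fl 0.71
 yaw deg -0.1 mid y [49.  49.  49.1 49.  49.  49.  49.  49.  49.  49.  48.9 48.9 48.9 48.9
 48.9 48.8 48.9 48.8 49. ] x [-60.  48.]
 rot(tool) [ 0.0033 -0.     -0.002 ] shift after rot (tool) [ 0.0005 -0.0002  0.0015] | t 13.175 ee [0.5643 0.1875 0.1058] [179.85 -20.01 175.95]
[-4.3451733  -0.20054805  7.49688753] 0.04752993837089926 22.568325698375702
```

Call:
arm_command(
  rows=[0,0,0,-0.001,0,0,0.3,0,0,0,0,0,0,0.3,0,0,0,0,0,0,0.75,0,0,0,0,0,0,0.75,0,0,0,0,0,0,0.75,0,0,0,0,0,-0.01,0.75,0,0,0,0,0,-0.03,1,0,0,0,0,-0.02,-0.04,1],
)

```text
time: 14.18
ee_pos: [0.5914, 0.1659, 0.1797]
eef_rot: [179.9, -20.0, 176.1]
contact_force: [1.2, -0.1, 0.3]
grip_width: 0.0851
gripper_force: 0.0
```

Call:
arm_command(
  rows=[0,0,0,-0.01,-0.03,-0.035,1,0,0,0,-0.01,0,0,1,0,0,0,0,0,0,1,0,0,0,0,0,0,1],
)

```text
time: 14.68
ee_pos: [0.6191, 0.1338, 0.2038]
eef_rot: [179.9, -20.1, 176.0]
contact_force: [-0.3, -0.7, -0.5]
grip_width: 0.0852
gripper_force: 0.0
```

```bash
python3 -c "
from front import *
front(48.8,34,140);plates('wr7',2);jaw('wr7b',34.7,49,32,140)
im=cv2.imread('pics/wr7.png');cv2.imwrite('pics/wr7c.png',cv2.resize(im[60:400,150:500],None,fx=1.7,fy=1.7))"
```

```text
rear,front [-67.7  71.2] len 138.8
rear,front [-67.7  71.1] len 138.9
rear,front [-67.7  71.5] len 139.2
rear,front [-67.6  71.5] len 139.0
 rot(tool) [ 0.0022 -0.     -0.0012] shift after rot (tool) [0.0678 0.0498 0.1151] | t 14.875 ee [0.6195 0.1336 0.2047] [179.9  -20.01 176.  ]
wide face x pct 0 0 top edge x [74.  75.6 76.7] 23
narrow face x pct [67.8 68.1 68.3 68.5] 476 top edge x [67.6 68.6 73.1] 146
wide face x pct 0 0 top edge x [74.3 75.3 76.6] 11
narrow face x pct [67.8 68.  68.3 68.5] 467 top edge x [67.8 68.6 73.5] 143
wr7b top fit slope deg x,y [-0.42  0.13] h 34.75 x [-67.5 120.5] y [24.8 72.3] fl 0.73
 yaw deg -0.09 mid y [48.7 48.6 48.5 48.5 48.4 48.6 48.5 48.5 48.5 48.5 48.6 48.4 48.5 48.6
 48.4 48.5 48.5 48.5 48.4 48.3] x [-60.  54.]
```

View pics/wr7c.png

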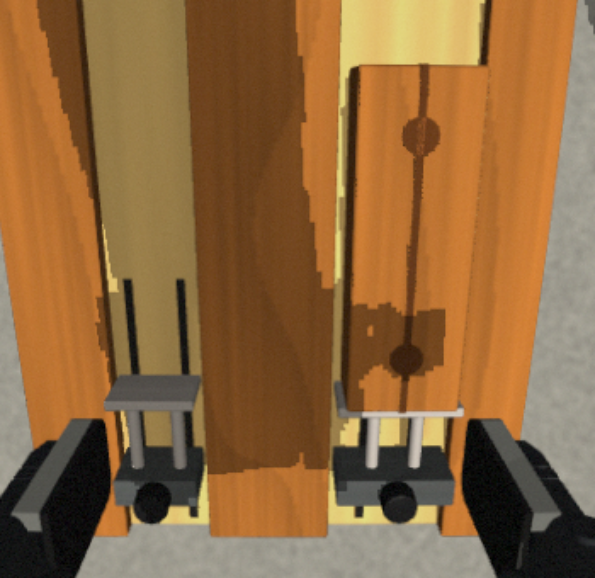

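The crop shows the wood jaw's front edge flush on the wide plate at (400,411), with the plate moved in. The jaw front is at 71.3–72.1 against the untouched face at 68.3. The plate's back edge moved about 3.4 mm, so compression is about 3.5 mm and it is holding. Next is the metal jaw.

```bash
python3 -c "
from plan import *
go([.5156,-.1425,.16],down(176),'above metal')"
```

```text
above metal rot(tool) [ 0.0019 -0.3483 -0.0009] shift after rot (tool) [ 0.0849 -0.2824  0.0451] | t 15.025 ee [0.62   0.1333 0.2051] [179.9  -19.95 175.97]
```

Call:
arm_command(
  rows=[0.001,-0.116,0,0,0,0,1,0.001,-0.116,-0.001,0,0,0,1,0,-0.116,0,0,0,0,1,0,0,0,0.017,-0.056,0,1,0,0,0,0.017,-0.057,0,1,0,0,0,0.017,-0.056,0,1,0,0,0,0.017,-0.057,0,1,0,0,0,0.017,-0.056,0.005,1],
)

```text
time: 16.02
ee_pos: [0.5152, -0.1441, 0.2008]
eef_rot: [-180.0, 0.1, 176.0]
contact_force: [1.0, -0.3, 0.2]
grip_width: 0.0856
gripper_force: 0.0
```

Call:
arm_command(
  rows=[0,0,0,0,0,0.04,1,0,0,0,0,0,0,1,0,0,0,0,0,0,1],
)

```text
time: 16.4
ee_pos: [0.5162, -0.142, 0.1611]
eef_rot: [-180.0, 0.0, 176.0]
contact_force: [-0.2, -0.3, 1.3]
grip_width: 0.0853
gripper_force: 0.0
```

```bash
python3 -c "
from wr import *
rect('',.03,'wr8');go([.5156,-.1425,.0135],down(176))"
```

```text
wr8 px [367. 370.] z 0.0299 [ 662.3 -106. ] [113.7  32.3] 14.4 bgr [ 18.  24. 195.]
wr8 px [322. 207.] z 0.0299 [ 515.8 -142. ] [ 31.9 109.5] 85.8 bgr [179. 182. 181.]
 rot(tool) [-0.0005  0.0016  0.0011] shift after rot (tool) [ 0.001  -0.0006  0.1479] | t 16.45 ee [ 0.5167 -0.142   0.1614] [-1.7997e+02  9.0000e-02  1.7606e+02]
```

Call:
arm_command(
  rows=[0,0,0,0.0005,0,0.05,1,0,0,0,0,0,0.05,1,0,0,0,0,0,0.035,0.8,0,0,0,0,0,0.0125,0.8,0,0,0,0,0,0,0.8,0,0,0,0,0,0,0.1,0,0,0,0,0,0,0.1,0,0,0,0,0,0,0.1],
  grip_force=45,
)

```text
time: 17.45
ee_pos: [0.5166, -0.1427, 0.0143]
eef_rot: [-180.0, 0.2, 176.0]
contact_force: [-0.7, 1.4, 6.8]
grip_width: 0.031
gripper_force: 46.1
```

Call:
arm_command(
  rows=[0,0,0,0,0,0,0.1,0,0,0,0,0,0,0.1,0,0,0,0,0,0,0.1,0,0,0,0,0,-0.02,0.1,0,0,0,0,0,-0.06,0.1,0,0,0,0,0,-0.06,0.1,0,0,0,0,0,-0.06,0.1,0,0,0,0,0,-0.04,0.1],
)

```text
time: 18.45
ee_pos: [0.5155, -0.1426, 0.2561]
eef_rot: [-179.9, 0.2, 176.0]
contact_force: [0.0, -1.2, -4.3]
grip_width: 0.031
gripper_force: 46.2
```

```bash
python3 -c "
from plan import *
o=observe();print(o['grip_width'],o['gripper_force'],o['contact_force'])
go(dk(-30,-61.5,94),deckR,'above narrow')"
```

```text
0.030998743296319697 46.150875091552734 [ 0.01438703 -1.18903687 -4.3489682 ]
above narrow rot(tool) [-0.0009  0.3523 -0.0018] shift after rot (tool) [-0.0444  0.222   0.0535] | t 18.45 ee [ 0.5155 -0.1426  0.2561] [-179.93    0.18  175.98]
```

Call:
arm_command(
  rows=[0,0.118,-0.001,0,0,0,0.1,0,0.117,-0.001,0,0,0,0.1,0,0.117,0,0,0,0,0.1,0,0,0,-0.011,0.056,0,0.1,0,0,0,-0.011,0.055,0,0.1,0,0,0,-0.011,0.056,0,0.1,0,0,0,-0.011,0.055,0.0,0.1,0,0,0,0,0,0.04,0.1],
)

```text
time: 19.45
ee_pos: [0.5608, 0.0812, 0.2011]
eef_rot: [179.9, -19.7, 176.5]
contact_force: [1.4, -1.7, -3.3]
grip_width: 0.0311
gripper_force: 46.4
```

Call:
arm_command(
  rows=[0,0,0,0,0,0.03,0.1,0,0,0,0,0,0.03,0.1,0,0,0,0,0,0,0.1,0,0,0,0,0,0,0.1],
)

```text
time: 19.95
ee_pos: [0.5381, 0.0785, 0.1447]
eef_rot: [180.0, -20.1, 176.1]
contact_force: [0.6, -0.6, -2.9]
grip_width: 0.0306
gripper_force: 46.3
```

```bash
python3 -c "
from jaw import *
go(dk(-30,-61.5,15),deckR,'touch');jaw('wr9',63,-61.5,16,110);o=observe();print(o['contact_force']@Rd,o['grip_width'])"
```

```text
touch rot(tool) [ 0.0001 -0.001   0.0004] shift after rot (tool) [ 0.0006 -0.0002  0.0304] | t 19.95 ee [0.5381 0.0785 0.1447] [179.98 -20.06 176.09]
wr9 top fit slope deg x,y [-0.16 -0.  ] h 60.87 x [-84.2  21.4] y [-77.  -46.1] fl 0.75
 yaw deg 0.03 mid y [-61.7 -61.6 -61.7 -61.7 -61.5 -61.7 -61.5 -61.5 -61.5 -61.5 -61.5 -61.5
 -61.5 -61.5 -61.5 -61.5 -61.4 -62.1] x [-78.  24.]
[ 1.47513759  0.66465847 -2.82569313] 0.03104265895224626
```

Call:
arm_command(
  rows=[0,0,0,0,0,0.02,0.1,0,0,0,0,0,0.007,0.1,0,0,0,0,0,0.002,0.1,0,0,0,0,0,0.001,0.1,0,0,0,0,0,0.0005,0.1,0,0,0,0,0,0,0.1],
)

```text
time: 20.75
ee_pos: [0.5274, 0.0793, 0.1165]
eef_rot: [180.0, -20.0, 176.1]
contact_force: [-0.5, -0.7, 6.0]
grip_width: 0.031
gripper_force: 47.4
```

Contact. I open to let it settle, then regrip lightly.

Call:
arm_command(
  rows=[0,0,0,0,0,0,0.6,0,0,0,0,0,0,0.6,0,0,0,0,0,0,0.6,0,0,0,0,0,-0.0005,0.1,0,0,0,0,0,0,0.1,0,0,0,0,0,0,0.1],
  grip_force=20,
)

```text
time: 21.5
ee_pos: [0.5269, 0.0793, 0.1154]
eef_rot: [180.0, -20.2, 176.1]
contact_force: [0.4, -0.9, 0.3]
grip_width: 0.0314
gripper_force: 21.0
```

```bash
python3 -c "
from jaw import *
go(dk(17,-61.5,15),deckR,'end');jaw('wr10',30.7,-61.5,16,110);o=observe();print(o['contact_force']@Rd,o['grip_width'],o['gripper_force'])"
```

```text
end rot(tool) [-0.     -0.0026  0.0005] shift after rot (tool) [-0.0469 -0.0002 -0.0009] | t 21.5 ee [0.5269 0.0793 0.1154] [179.99 -20.15 176.1 ]
wr10 top fit slope deg x,y [0.08 0.  ] h 30.71 x [-84.4  19.4] y [-77.1 -45.9] fl 0.74
 yaw deg 0.08 mid y [-61.6 -61.6 -61.6 -61.6 -61.7 -61.6 -61.5 -61.5 -61.5 -61.4 -61.5 -61.5
 -61.4 -61.5 -61.4 -61.6 -61.5] x [-78.  18.]
[0.74155912 1.03073624 0.19595918] 0.03156526510871475 20.988144278526306
```

Call:
arm_command(
  rows=[0,0,0,-0.003,0,0,0.1,0,0,0,-0.006,0,0,0.1,0,0,0,-0.007,0,0,0.1,0,0,0,-0.007,0,0,0.1,0,0,0,-0.007,0,0,0.1,0,0,0,-0.006,0,0,0.1,0,0,0,-0.004,0,0,0.1,0,0,0,0,0,0,0.1],
)

```text
time: 22.55
ee_pos: [0.5651, 0.0768, 0.1016]
eef_rot: [180.0, -20.1, 176.1]
contact_force: [1.2, -0.3, 3.5]
grip_width: 0.0312
gripper_force: 21.4
```

```bash
python3 -c "
from jaw import *
go(dk(17,-61.5,15),deckR,'end');jaw('wr11',30.7,-61.5,16,110);o=observe();print(o['contact_force']@Rd,o['grip_width'],o['gripper_force'])"
```

```text
end rot(tool) [ 0.0001 -0.0018  0.0005] shift after rot (tool) [-0.0063 -0.0003 -0.0009] | t 22.55 ee [0.5651 0.0768 0.1016] [179.98 -20.11 176.1 ]
wr11 top fit slope deg x,y [0.09 0.05] h 30.72 x [-43.8  60. ] y [-77.  -45.9] fl 0.72
 yaw deg 0.13 mid y [-61.6 -61.5 -61.6 -61.5 -61.6 -61.6 -61.5 -61.4 -61.4 -61.4 -61.4 -61.4
 -61.5 -61.4 -61.4 -61.4] x [-36.  54.]
[-0.20076554 -0.08944254  2.04149639] 0.03153225574582894 21.331481337547302
```

Call:
arm_command(
  rows=[0,0,0,-0.002,0,0,0.1,0,0,0,-0.002,0,0,0.1,0,0,0,-0.002,0,0,0.1,0,0,0,0,0,0,0.1,0,0,0,0,0,0,0.6,0,0,0,0,0,0,0.6,0,0,0,0,0,0,0.6,0,0,0,0,0,-0.01,0.6],
)

```text
time: 23.6
ee_pos: [0.5727, 0.0762, 0.1086]
eef_rot: [180.0, -20.3, 176.1]
contact_force: [0.5, -0.3, -0.4]
grip_width: 0.0515
gripper_force: 0.0
```

Call:
arm_command(
  rows=[0,0,0,0,0,-0.03,0.8,0,0,0,0,0.02,-0.04,1,0,0,0,-0.005,0.04,-0.035,1,0,0,0,-0.002,0,0,1,0,0,0,0,0,0,1,0,0,0,0,0,0,1],
)

```text
time: 24.35
ee_pos: [0.6193, 0.1323, 0.2043]
eef_rot: [-180.0, -20.3, 176.0]
contact_force: [-0.3, -0.0, -0.1]
grip_width: 0.0858
gripper_force: 0.0
```

```bash
python3 -c "
from front import *
print('wide');front(48.8,34,140,2);print('narrow');front(-61.5,30,110,3);plates('wr12',2);jaw('wr12b',30.7,-61.5,16,110)
im=cv2.imread('pics/wr12.png');cv2.imwrite('pics/wr12c.png',cv2.resize(im[60:400,150:500],None,fx=1.7,fy=1.7))"
```

```text
wide
rear,front [-67.9  70.9] len 138.8
rear,front [-67.9  71. ] len 138.9
narrow
rear,front [-39.3  74.8] len 114.1
rear,front [-39.3  75.1] len 114.4
rear,front [-39.2  75.4] len 114.6
 rot(tool) [ 0.0002 -0.0036 -0.0001] shift after rot (tool) [0.068  0.0507 0.1154] | t 24.6 ee [0.6198 0.1326 0.2049] [179.99 -20.22 176.06]
wide face x pct 0 0 top edge x [73.8 75.1 76.4] 22
narrow face x pct [31.8 39.4 50.9 63.4] 201 top edge x [31.1 59.1 75.6] 429
wide face x pct 0 0 top edge x [73.9 75.7 76.9] 27
narrow face x pct [32.2 40.8 53.  65. ] 204 top edge x [30.7 56.8 74.6] 421
wr12b top fit slope deg x,y [0.08 0.02] h 30.72 x [-38.9 119.7] y [-76.8 -45.8] fl 0.72
 yaw deg 0.04 mid y [-61.3 -61.2 -61.3 -61.2 -61.4 -61.2 -61.1 -61.4 -61.2 -61.3 -61.3 -61.2
 -61.2 -61.3 -61.2] x [-30.  54.]
```

View pics/wr12c.png

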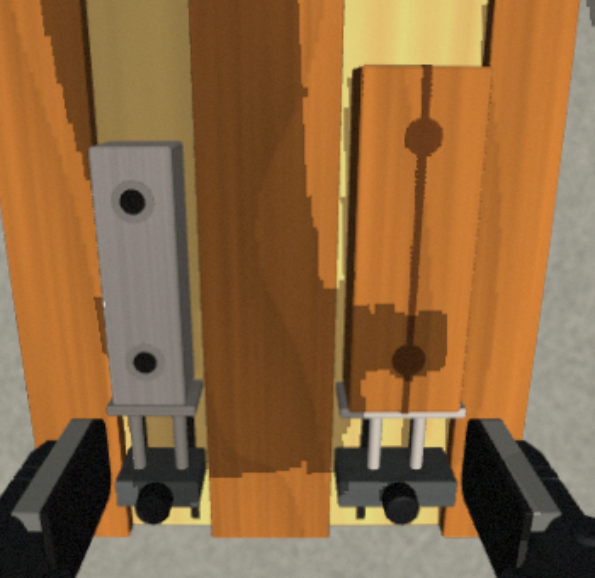

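The crop shows both jaws lying flat, holes up, against their plates. The metal jaw is at (145,275) and the wood jaw at (415,240). The wood jaw is steady at about 3.5 mm, but the metal jaw is only about 2 mm in, so I regrip it and ease it about 2 mm further.

Call:
arm_command(
  rows=[0,-0.003,0,0.006,-0.04,0.035,1,0,0,0,0,-0.02,0.04,0.8,0,0,0,0,0,0.028,0.6,0,0,0,0,0,0.009,0.6,0,0,0,0,0,0,0.6,0,0,0,0,0,0,0.1,0,0,0,0,0,0,0.1,0,0,0,0,0,0,0.1],
  grip_force=30,
)

```text
time: 25.75
ee_pos: [0.5735, 0.0763, 0.1033]
eef_rot: [180.0, -19.8, 176.1]
contact_force: [2.0, -0.3, 6.1]
grip_width: 0.0311
gripper_force: 31.7
```

```bash
python3 -c "
from jaw import *
go(dk(17,-61.5,15),deckR,'end');jaw('wr13',30.7,-61.5,16,110);o=observe();print(o['contact_force']@Rd,o['grip_width'],o['gripper_force'])"
```

```text
end rot(tool) [0.0001 0.0034 0.0007] shift after rot (tool) [ 0.0011 -0.0004  0.0036] | t 25.75 ee [0.5735 0.0763 0.1033] [179.98 -19.81 176.11]
wr13 top fit slope deg x,y [0.04 0.06] h 30.72 x [-38.9  72.2] y [-76.9 -45.9] fl 0.72
 yaw deg 0.14 mid y [-61.5 -61.5 -61.5 -61.5 -61.5 -61.5 -61.5 -61.5 -61.3 -61.3 -61.3 -61.4
 -61.3 -61.3 -61.4 -61.3] x [-36.  54.]
[ 0.65395148 -0.39136604  5.96725495] 0.031029405104601213 31.73750638961792
```

Call:
arm_command(
  rows=[0,0,0,-0.001,0,0,0.1,0,0,0,-0.001,0,0,0.1,0,0,0,0,0,0,0.1],
)

```text
time: 26.18
ee_pos: [0.5734, 0.0763, 0.1032]
eef_rot: [180.0, -20.0, 176.1]
contact_force: [-3.0, -0.5, 11.6]
grip_width: 0.0312
gripper_force: 32.1
```

```bash
python3 -c "
from jaw import *
jaw('wr14',30.7,-61.5,16,110);o=observe();print(o['contact_force']@Rd,o['grip_width'],o['gripper_force'])"
```

```text
wr14 top fit slope deg x,y [0.04 0.05] h 30.72 x [-38.9  72.1] y [-76.9 -45.9] fl 0.72
 yaw deg 0.19 mid y [-61.5 -61.5 -61.5 -61.5 -61.5 -61.5 -61.5 -61.5 -61.3 -61.3 -61.3 -61.3
 -61.4 -61.3 -61.3 -61.2] x [-36.  54.]
[-6.13450304 -0.73046529  9.38332511] 0.030943197973555287 32.08539605140686
```

Call:
arm_command(
  rows=[0,0,0,0,0,-0.0005,0.1,0,0,0,-0.0005,0,-0.0005,0.1,0,0,0,0,0,0,0.1],
)

```text
time: 26.6
ee_pos: [0.5742, 0.0763, 0.103]
eef_rot: [180.0, -20.1, 176.1]
contact_force: [-3.1, 1.1, 6.8]
grip_width: 0.0312
gripper_force: 31.7
```

```bash
python3 -c "
from jaw import *
jaw('wr15',30.7,-61.5,16,110);o=observe();print(o['ee_pos'],o['contact_force']@Rd,o['grip_width'],o['gripper_force'])"
```

```text
wr15 top fit slope deg x,y [0.04 0.06] h 30.72 x [-38.2  72.9] y [-76.9 -45.9] fl 0.72
 yaw deg 0.13 mid y [-61.5 -61.4 -61.5 -61.5 -61.5 -61.5 -61.5 -61.3 -61.2 -61.3 -61.2 -61.3
 -61.4 -61.4 -61.3] x [-30.  54.]
[0.57416159 0.07629477 0.10301215] [-5.20484394  0.17381007  4.53960445] 0.031100186051368325 31.692318320274353
```

Call:
arm_command(
  rows=[0,0,0,-0.0005,0,-0.0005,0.1,0,0,0,-0.0005,0,0,0.1,0,0,0,0,0,0,0.1],
)

```text
time: 27.02
ee_pos: [0.5754, 0.0762, 0.1026]
eef_rot: [180.0, -20.0, 176.1]
contact_force: [-3.6, 0.4, 5.9]
grip_width: 0.0309
gripper_force: 31.5
```

```bash
python3 -c "
from jaw import *
jaw('wr16',30.7,-61.5,16,110);o=observe();print(o['ee_pos'],o['contact_force']@Rd,o['grip_width'],o['gripper_force'])"
```

```text
wr16 top fit slope deg x,y [0.04 0.06] h 30.71 x [-36.8  74.3] y [-76.9 -45.9] fl 0.71
 yaw deg 0.14 mid y [-61.5 -61.5 -61.5 -61.5 -61.4 -61.5 -61.4 -61.4 -61.3 -61.3 -61.3 -61.3
 -61.3 -61.4 -61.3] x [-30.  54.]
[0.57541159 0.07620747 0.10254397] [-5.64240948 -0.18327839  3.88198435] 0.031111838182170504 31.54464840888977
```

Call:
arm_command(
  rows=[0,0,0,0,0,0,0.6,0,0,0,0,0,0,0.6,0,0,0,0,0,0,0.6,0,0,0,0,0,-0.01,0.6,0,0,0,0,0,-0.03,0.8,0,0,0,0,0.02,-0.04,1,0,0,0,-0.003,0.04,-0.035,1,0,0,0,0,0,0,1],
)

```text
time: 28.08
ee_pos: [0.6243, 0.1356, 0.2124]
eef_rot: [179.9, -19.6, 176.3]
contact_force: [0.4, -0.4, -0.4]
grip_width: 0.0853
gripper_force: 0.0
```

Call:
arm_command(
  rows=[0,0,0,0,0,0,1,0,0,0,0,0,0,1],
)

```text
time: 28.32
ee_pos: [0.6212, 0.1322, 0.2084]
eef_rot: [-180.0, -20.1, 176.0]
contact_force: [-0.1, -0.4, 0.4]
grip_width: 0.0852
gripper_force: 0.0
```

```bash
python3 -c "
from front import *
print('wide');front(48.8,34,140,2);print('narrow');front(-61.5,30,110,2);plates('wr17',2);jaw('wr17b',30.7,-61.5,16,110)
im=cv2.imread('pics/wr17.png');cv2.imwrite('pics/wr17c.png',cv2.resize(im[60:400,150:500],None,fx=1.7,fy=1.7))"
```

```text
wide
rear,front [-67.9  71.1] len 139.0
rear,front [-67.9  71.1] len 139.0
narrow
rear,front [-37.   77.4] len 114.5
rear,front [-36.9  77.5] len 114.5
 rot(tool) [ 0.0001 -0.001  -0.0004] shift after rot (tool) [0.0684 0.0509 0.1197] | t 28.525 ee [0.6216 0.1323 0.2088] [-180.    -20.07  176.04]
wide face x pct 0 0 top edge x [74.5 75.4 76.3] 13
narrow face x pct [32.  41.3 52.6 65. ] 204 top edge x [31.  59.4 77.8] 465
wide face x pct 0 0 top edge x [73.8 75.5 76.6] 23
narrow face x pct [31.6 40.3 50.1 64.1] 195 top edge x [31.3 59.7 76.2] 402
wr17b top fit slope deg x,y [0.09 0.1 ] h 30.74 x [-36.9 120.5] y [-76.8 -45.7] fl 0.72
 yaw deg 0.02 mid y [-61.3 -61.1 -61.2 -61.1 -61.2 -61.1 -61.2 -61.3 -61.1 -61.1 -61.1 -61.
 -61.1 -61.3 -61.2] x [-30.  54.]
```

View pics/wr17c.png

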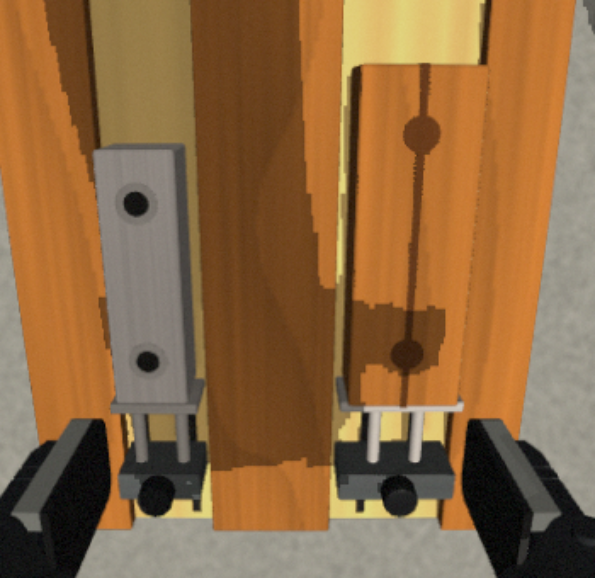

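Both jaws lie flat with holes up, each pressing its plate: the wood jaw by about 3.5 mm and the metal jaw by about 4.5 mm. The gripper is clear, so I hand in.

```bash
python3 -c "
from rig import finish_job
print(finish_job())"
```

```text
the job is handed in; nothing more can be done
None
```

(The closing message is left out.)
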